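# Sticker and weight a pair of walnut blanks

### The job

Stack the pair of walnut blanks to dry: lay the two stickers squarely across the lower blank, one right above each bearer, then lay the loose walnut blank on them flush above the lower one with the red ends the same way, and stand one weight on it right above each sticker, knob up. Set everything down without dropping it, and leave the maple blank, spokeshave, glue bottle and sanding block where they are.

Things in the scene. Friction and masses are not known exactly. Their poses are not given: they have to be found in the camera images.
- stack_foot: Fixed foot of the stack: dark walnut blank, 300 (x) x 60 (y) x 25 mm, flat on two pale bearers, each 20 (x) x 100 (y) x 20 mm high, centred at x = +100 and -100 mm, showing 20 mm each side. Red band (18 mm) at its +x end. Origin: centre, at bench height; blank top at z = 45 mm. x axis within 0.3 rad of world x; stands left or right of the bench's middle.
- walnut_blank: The loose walnut blank, the match of the one in the stack: dark brown, 300 (x) x 60 (y) x 25 (z) mm, 0.2 to 0.4 kg, a red painted band 18 mm long at its +x end, lying flat on the bench with its x axis within 0.3 rad of world x, on the other side of the middle from the stack. Origin: centre of the underside.
- white_sticker: White-painted drying sticker, a loose square stick, 20 (x) x 90 (y, long) x 20 (z) mm, 25 g, lying flat on the bench at the start with its y axis within 0.7 rad of world y. Origin: centre of the underside. The two stickers are equal in size and interchangeable.
- blue_sticker: Blue-painted drying sticker, a loose square stick, 20 (x) x 90 (y, long) x 20 (z) mm, 25 g, lying flat on the bench at the start with its y axis within 0.7 rad of world y. Origin: centre of the underside. The two stickers are equal in size and interchangeable.
- round_weight: Round bright steel weight standing upright: body 50 mm diameter, 40 mm high, straight sided, with a brass knob on top (26 mm diameter, to 62 mm above the base), 0.55 to 0.9 kg. Origin: centre of the underside.
- square_weight: Square green-painted iron weight standing upright: body 50 x 50 mm, 40 mm high, with a dark steel knob on top (26 mm diameter, to 62 mm above the base), 0.55 to 0.9 kg; x and y axes square to its sides. Origin: centre of the underside. The two weights are interchangeable.
- maple_blank: Not to be used: a pale maple blank of another job, 300 (x) x 60 (y) x 25 (z) mm, no paint, loose, lying flat across the far part of the bench (x axis about along world y). Origin: centre of the underside.
- spokeshave: Not to be used: a spokeshave, dark iron with two brown wooden grips, 260 mm long (x) and about 32 mm wide, up to 45 mm high, loose, lying in the middle of the bench between the stack and the loose walnut blank, pointing away from the robot. Origin: underside of its middle.
- glue_bottle: Not to be used: a white glue bottle with yellow label and orange cap, 58 mm diameter, 150 mm high, loose, standing beyond the work on the left. Origin: centre of the underside.
- sanding_block: Not to be used: a cork sanding block, 110 (x) x 65 (y) x 32 (z) mm, loose, beyond the work on the right. Origin: centre of the underside.
Mind the look-alikes: they are no part of the job. Several things have the shape of the white_sticker; the one meant has the colours described above.

How it is judged:
At the end, for the whole second after the job is handed in: Stickers flat, within 12 mm over their own bearers, square within 0.15 rad; walnut blank level on both, within 12 mm lengthwise and 10 mm sideways of the lower, parallel within 0.08 rad, red over red; an upright weight on it within 15 mm of each sticker's centre; all at rest, let go (y of white_sticker in the frame of stack_foot between -0.012 and 0.012 m and z of white_sticker in the frame of stack_foot between 0.04 and 0.05 m and angle between the y axis of each of white_sticker, blue_sticker and the y axis of stack_foot, either way round below 0.15 rad and angle between each of white_sticker, blue_sticker's own z axis and vertical below 0.1 rad and y of blue_sticker in the frame of stack_foot between -0.012 and 0.012 m and z of blue_sticker in the frame of stack_foot between 0.04 and 0.05 m and ((x of white_sticker in the frame of stack_foot between 0.088 and 0.112 m and x of blue_sticker in the frame of stack_foot between -0.112 and -0.088 m and x of white_sticker in the frame of walnut_blank above 0.05 m and x of blue_sticker in the frame of walnut_blank below -0.05 m) or (x of blue_sticker in the frame of stack_foot between 0.088 and 0.112 m and x of white_sticker in the frame of stack_foot between -0.112 and -0.088 m and x of blue_sticker in the frame of walnut_blank above 0.05 m and x of white_sticker in the frame of walnut_blank below -0.05 m)) and x of walnut_blank in the frame of stack_foot between -0.012 and 0.012 m and y of walnut_blank in the frame of stack_foot between -0.01 and 0.01 m and z of walnut_blank in the frame of stack_foot between 0.06 and 0.07 m and angle between the x axis of walnut_blank and the x axis of stack_foot, either way round below 0.08 rad and angle between walnut_blank's own z axis and vertical below 0.05 rad and z of round_weight in the frame of stack_foot between 0.084 and 0.096 m and angle between each of round_weight, square_weight's own z axis and vertical below 0.08 rad and z of square_weight in the frame of stack_foot between 0.084 and 0.096 m and ((horizontal distance between round_weight and white_sticker below 0.015 m and horizontal distance between square_weight and blue_sticker below 0.015 m) or (horizontal distance between round_weight and blue_sticker below 0.015 m and horizontal distance between square_weight and white_sticker below 0.015 m)) and linear speed of each of white_sticker, blue_sticker, round_weight, square_weight, walnut_blank below 0.01 m/s and contact force between the fingers and white_sticker below 0.05 N and contact force between the fingers and blue_sticker below 0.05 N and contact force between the fingers and round_weight below 0.05 N and contact force between the fingers and square_weight below 0.05 N and contact force between the fingers and walnut_blank below 0.05 N); the robot touches nothing.
It fails at once if one of the five things is dropped: out of the gripper it falls or flies faster than 0.5 m/s ((linear speed of white_sticker above 0.5 m/s and contact force between the fingers and white_sticker below 0.05 N) or (linear speed of blue_sticker above 0.5 m/s and contact force between the fingers and blue_sticker below 0.05 N) or (linear speed of round_weight above 0.5 m/s and contact force between the fingers and round_weight below 0.05 N) or (linear speed of square_weight above 0.5 m/s and contact force between the fingers and square_weight below 0.05 N) or (linear speed of walnut_blank above 0.5 m/s and contact force between the fingers and walnut_blank below 0.05 N)).
It fails at once if the maple blank, spokeshave, glue bottle or sanding block is shifted by more than 20 mm or the bottle tipped (distance of any of maple_blank, spokeshave, glue_bottle, sanding_block from where it was at the start of the episode above 0.02 m or angle between glue_bottle's own z axis and vertical above 0.3 rad).
It also fails if it takes over 144 s, if anything falls off the work surface, if the arm or the gripper's body presses on something with over 40 N, if the wrist force passes 120 N, or if a joint passes its speed limit or range.

### The arm

A 6-joint arm with a two-finger parallel gripper is mounted at the origin on the work surface. World frame = base frame: x ahead of the robot, y to its left, z up, the work surface at z = 0. Lengths are in m, angles in rad, forces in N, time in s.
With the tool pointing down it reaches from about 0.3 to 0.875 m from the base axis. Payload 6.4 kg.
Tool frame: the origin (TCP) lies midway between the tips of the shut fingers; the grasp point (between the pads) lies 19 mm behind it; z points along the fingers, y is the line along which they close (so a half turn about z gives the same grasp; the last joint's range is limited). The gripper opens to 85 mm and grips with 20 to 120 N. Pads are 22 mm wide; open, the fingers measure 114 mm over their backs; the gripper's body (76 mm by 85 mm) begins 54 mm behind the grasp point. The pads swing forward as they close: fully open they stand 13 mm farther back than shut.
Start: joints at [0.962, 0.181, 1.607, -0, 1.354, -0.206], TCP at [0.225, 0.529, 0.231] pointing down, gripper open.
Joint ranges: [-2.99, 2.99], [-0.89, 2.07], [0.3, 2.58], [-1.14, 4.28], [0, 2.63], [-3.12, 3.12]. Speed limits (rad/s): [2.57, 2.57, 3.01, 3.14, 3.14, 3.14].

### API

Orientations are given as a unit quaternion [w, x, y, z].
In Python, from bench import ctrl gives the robot as it stands.
- The arm moves only by the tool drive_tool, never from a script. Its argument "plan" is a list that holds one entry, the list of rows, each a list of 4 numbers: the shift along the tool's x, y, z scaled (see below), then the turn about the tool's z scaled (see below). In form: [[[x, y, z, roll], ...]]. A call has 1 to 12 rows; each row is the pose to reach, as a shift and turn from the pose commanded when the call began, along the tool's axes at that moment, turning the shorter way round; what a row does not reach only later rows make up. The controller multiplies each number of a shift by 400 mm and each number of a turn by 180 degrees. A row lasts 1/12 s, in which the tool goes at most 41.7 mm and 7.16 degrees, less where a joint would pass 70% of its speed; a pose out of reach is approached as far as the arm can. A call with a number of a shift or a turn outside -1 to 1 is refused whole. A call with a gripper value outside its range is refused whole. "jaw" is the closure, from 0 (fully open) to 1 (shut), set as the call begins (left out, the last holds). The fingers move at their own pace and stop on an object; the grip force is fixed at half the most. Time passes only in rows, so rows that repeat a pose let the fingers close. It gives the time, the measured TCP pose, the force, the opening and the grip force at its end, in the units of the state.
- ctrl.get_obs(): the state, without advancing time (a new reading comes with each control period).
- ctrl.camera(name): name is "side" or "top"; returns (picture, depth): 420x560x3 uint8, red, green, blue; 420x560 float32, m along the optical axis (not along the pixel's ray), 0 where there is no reading.
- ctrl.camera_info(name): a dict with "camera_matrix" (3x3 intrinsics, pixels), "D" ([k1, k2, p1, p2, k3] as OpenCV has them; the pictures are not rectified), "R" (3x3) and "t" (3): a world point X has camera coordinates R X + t. Camera axes: x right, y down, z forward; pixel columns grow to the right and rows downward; lengths in m; the calibration is good to about 2 mm. A picture is of the moment at which its call begins. camera_info takes no time and is no camera call.
- ctrl.hand_in(): hands the job in; it is judged then, once.
The state is a dict: "time_s": time; "q": joint angles; "dq": joint speeds; "joint_efforts": joint torques, N m; "eef_pos": TCP position; "eef_rot": TCP orientation; "wrist_force": force on the tool from outside, world axes, zero at the start; "torque": the same for the moment, N m; "opening": opening from 0.0 (shut) to 1.0 (fully open); "grasp_force": force on a finger pad.
Only numpy, scipy, OpenCV 4.12 (cv2) and the standard library are available. Lean on these libraries where they do the work, as an engineer would, in place of code of your own. Each camera call takes 0.05 s, during which the arm holds its last target. There are 200 camera calls.

## Working session

There is one attempt and no reset: what is moved stays moved. The work goes in short steps, Python scripts to look and compute and a tool call to move; the robot and the scene stay as the last step left them, time stands still between calls to the robot, and variables do not carry over. Pictures are saved under pics/ and viewed, at most 14 in all, crops included, and the job is handed in when it is done.

Besides the shell and the picture viewer there is one more tool, called after "Request:" as name(argument=value, ...) on one line, values as JSON. drive_tool: Moves the arm, as the interface text tells. Its arguments: {"type":"object","properties":{"plan":{"type":"array"},"jaw":{"type":"number"}},"required":["plan"]}

```bash
ls; mkdir -p pics; python3 - <<'E'
from bench import ctrl
import cv2,numpy as np
o=ctrl.get_obs();print({k:np.round(v,3) for k,v in o.items()})
for n in("top","side"):
    p,d=ctrl.camera(n);cv2.imwrite(f"pics/{n}0.png",p[:,:,::-1]);np.savez(f"{n}0.npz",p=p,d=d)
    i=ctrl.camera_info(n);print(n,{k:np.round(v,4).tolist() for k,v in i.items()})
E
```

```text
pics
{'time_s': np.float64(0.0), 'q': array([ 0.962,  0.182,  1.608,  0.   ,  1.354, -0.206]), 'dq': array([ 0.001,  0.001, -0.   , -0.   ,  0.   ,  0.001]), 'joint_efforts': array([ 0.0000e+00, -4.4488e+01, -3.5133e+01, -0.0000e+00,  9.0000e-03,
       -0.0000e+00]), 'eef_pos': array([0.225, 0.529, 0.23 ]), 'eef_rot': array([-0.   ,  0.2  ,  0.98 , -0.001]), 'wrist_force': array([-0.651,  0.468, -0.079]), 'torque': array([-0.05 , -0.022, -0.021]), 'grasp_force': np.float64(0.0), 'opening': np.float64(0.999)}
top {'camera_matrix': [[528.0178, 0.0, 290.9284], [0.0, 528.0178, 207.6082], [0.0, 0.0, 1.0]], 'D': [-0.0585, 0.0, 0.0, 0.0, 0.0], 'R': [[-0.0026, -0.9999, 0.0107], [-0.9989, 0.0021, -0.0472], [0.0472, -0.0108, -0.9988]], 't': [-0.0595, 0.6032, 1.7139]}
side {'camera_matrix': [[420.7647, 0.0, 288.9313], [0.0, 420.7647, 216.1115], [0.0, 0.0, 1.0]], 'D': [0.0098, 0.0, 0.0, 0.0, 0.0], 'R': [[0.8881, -0.4596, 0.0066], [-0.308, -0.6057, -0.7337], [0.3412, 0.6495, -0.6795]], 't': [-0.5675, 0.1897, 0.9274]}
```

View pics/top0.png

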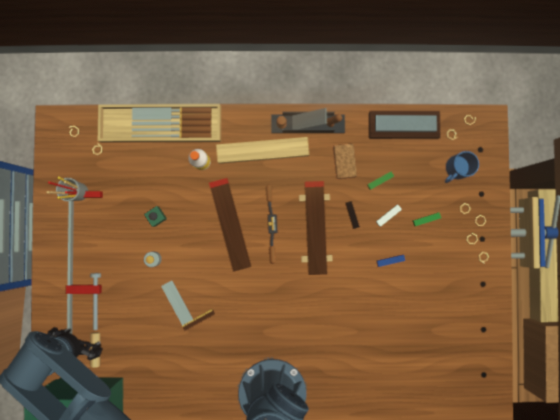

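View pics/side0.png

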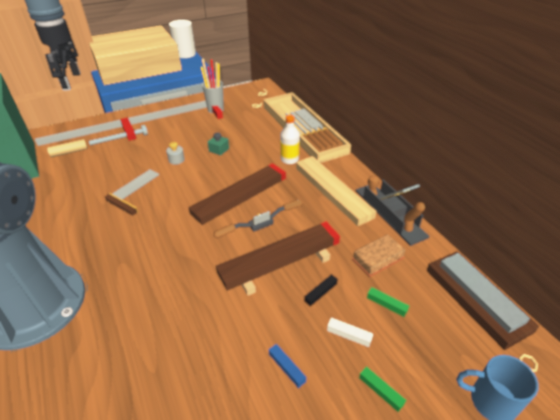

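```bash
cat > h.py <<'E'
import cv2,numpy as np
from bench import ctrl
def shot(n):
    p,_=ctrl.camera(n); return p
def world(n,uv,z):
    i=ctrl.camera_info(n);R=np.array(i["R"]);t=np.array(i["t"])
    u=cv2.undistortPoints(np.float64(uv).reshape(-1,1,2),np.array(i["camera_matrix"]),np.array(i["D"])).reshape(-1,2)
    d=np.c_[u,np.ones(len(u))]@R; C=-R.T@t
    return (C+d*((z-C[2])/d[:,2])[:,None])[:,:2]
def blobs(m,box,amin=25):
    x0,y0,x1,y1=box; k=np.zeros(m.shape,np.uint8); k[y0:y1,x0:x1]=m[y0:y1,x0:x1]
    n,l,s,c=cv2.connectedComponentsWithStats(k)
    return [(c[j],s[j,4],np.argwhere(l==j)[:,::-1]) for j in range(1,n) if s[j,4]>=amin]
def fit(n,px,z):
    """centre, long-axis angle and size in world of a pixel set, on plane z"""
    w=world(n,px,z); m=w.mean(0); e,v=np.linalg.eigh(np.cov((w-m).T)); a=v[:,1]
    return m,np.arctan(a[1]/a[0]),np.sqrt(12*e[::-1])
E
python3 - <<'E'
from h import *
p=np.load("top0.npz")["p"];hs=cv2.cvtColor(p,cv2.COLOR_RGB2HSV)
for nm,x,y in[("bl",391,260),("wh",389,215),("wal",230,225),("st",316,230),("bench",350,280),("red",219,183),("rw",152,262),("sq",150,212),("red2",314,185),("bearer",304,259)]:print(nm,hs[y,x],hs[y+1,x+1])
a=cv2.resize(p[160:280,300:460],None,fx=4,fy=4,interpolation=cv2.INTER_CUBIC)
b=cv2.resize(p[190:280,130:290],None,fx=4,fy=4,interpolation=cv2.INTER_CUBIC)[:120*4]
cv2.imwrite("pics/cr.png",a[:,:,::-1])
E
```

```text
bl [109 150 133] [109 152 134]
wh [ 41  21 230] [ 39  21 228]
wal [ 12 158  79] [ 12 159  77]
st [ 12 160  78] [ 12 162  77]
bench [ 14 165 151] [ 14 165 151]
red [  3 198 161] [  4 194 151]
rw [ 22 102 170] [ 49  27 162]
sq [66 84 94] [47 33 70]
red2 [  5 191 155] [  6 186 137]
bearer [ 21 105 194] [ 21 105 194]
```

View pics/cr.png

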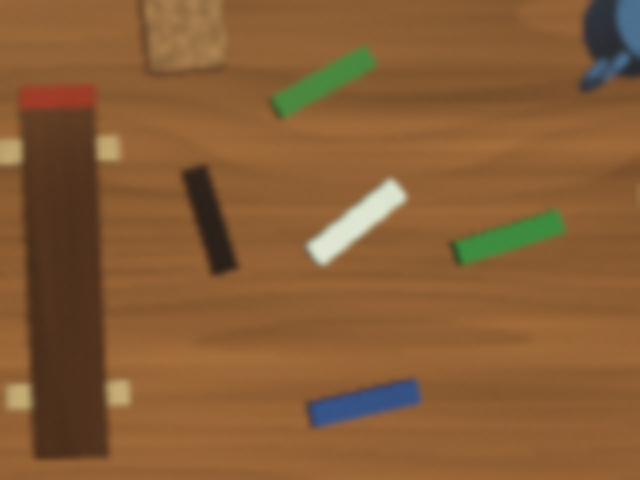

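The top views show stick-shaped things at green (380,180) and (427,219), black (352,214), white (389,215) and blue (391,260). Only the white and blue ones match the described stickers. The stack is at (316,230), its red end far, with bearers at rows 197 and 259. The loose walnut is at (230,225), red end also far. The weights are round at (152,260) and square green at (155,216).

```bash
cat > meas.py <<'E'
from h import *
def masks(p):
    H,S,V=cv2.split(cv2.cvtColor(p,cv2.COLOR_RGB2HSV)); 
    return dict(blue=(H>95)&(H<125)&(S>90),white=(S<60)&(V>170),wal=((V<115)&(H<20)&(S>90))|((H<9)&(S>170)),
      bearer=(H>=17)&(H<=26)&(V>170)&(S<140)&(S>60),red=(H<8)&(S>170)&(V>110))
E
python3 - <<'E'
from meas import *
p=np.load("top0.npz")["p"];M=masks(p)
for nm,k,box,z in[("blue","blue",(370,240,420,275),.01),("white","white",(370,195,410,235),.01),("loose","wal",(200,170,260,280),.0125),("foot","wal",(300,170,332,285),.033),("bearer","bearer",(290,180,345,275),.02),("red","red",(200,170,335,200),.03)]:
    for c,n,px in blobs(M[k],box):
        m,a,s=fit("top",px,z);print(nm,c.round(1),n,m.round(4),"ang",a.round(3),s.round(3))
i=ctrl.camera_info("top");print("C",-np.array(i["R"]).T@i["t"])
crop=np.hstack([cv2.resize(p[195:275,130:180],None,fx=7,fy=7,interpolation=cv2.INTER_CUBIC),cv2.resize(np.load("side0.npz")["p"][125:175,155:240][:,:],(714,560)[::1],interpolation=cv2.INTER_CUBIC)[:, :450]])
cv2.imwrite("pics/w.png",crop[:,:,::-1])
E
```

```text
blue [390.5 260.3] 139 [ 0.4295 -0.3875] ang -1.356 [0.087 0.017]
white [388.7 214.9] 180 [ 0.5785 -0.3828] ang -0.903 [0.09  0.022]
loose [229.7 224.4] 1759 [0.5488 0.1394] ang 0.269 [0.302 0.062]
foot [315.4 227.7] 1757 [ 0.537  -0.1399] ang 0.03 [0.299 0.061]
bearer [301.6 197.3] 33 [ 0.6364 -0.0958] ang 0.596 [0.019 0.018]
bearer [326.9 196.6] 29 [ 0.6386 -0.1787] ang 0.18 [0.019 0.016]
bearer [329.5 257.5] 32 [ 0.44  -0.186] ang -1.405 [0.018 0.018]
bearer [304.1 258.6] 29 [ 0.4368 -0.1032] ang -0.201 [0.019 0.016]
red [218.3 182.7] 107 [0.6839 0.1752] ang -1.316 [0.061 0.019]
red [313.8 184. ] 89 [ 0.6791 -0.1354] ang -1.56 [0.059 0.016]
C [ 0.52146158 -0.04229174  1.74105324]
```

View pics/w.png

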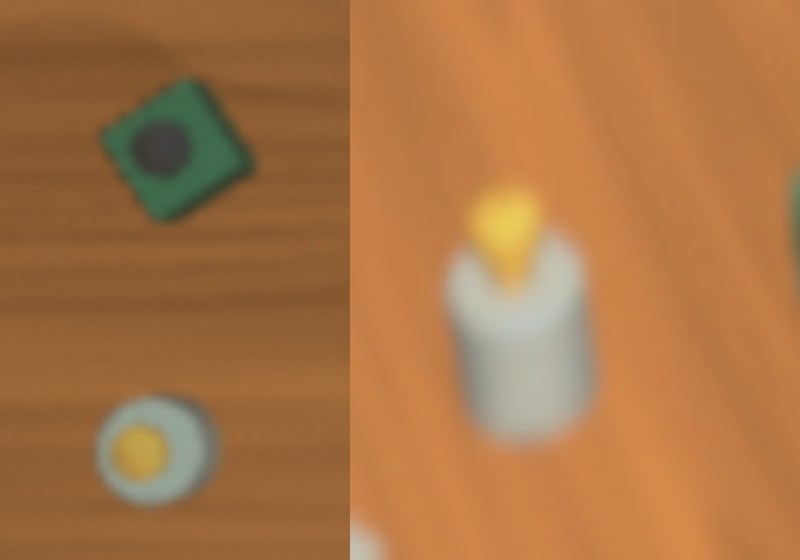

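```bash
cat > plan.py <<'E'
import sys
from h import *
from scipy.spatial.transform import Rotation as Ro
def plan(*wps):
    """waypoints (x,y,z,heading of tool y): numbers relative to the present pose, and full-speed rows needed"""
    o=ctrl.get_obs();w,x,y,z=o["eef_rot"];R=Ro.from_quat([x,y,z,w]).as_matrix();h=np.arctan2(R[1,1],R[0,1])
    print("t",round(float(o["time_s"]),2),"pos",o["eef_pos"].round(4),"head",round(h,3),"q1,q6",o["q"][[0,5]].round(2),"open",round(float(o["opening"]),3))
    pp,ph=o["eef_pos"],h
    for x,y,z,a in wps:
        s=R.T@(np.array([x,y,z])-o["eef_pos"]); t=(h-a+np.pi)%(2*np.pi)-np.pi
        n=max(np.linalg.norm(np.array([x,y,z])-pp)/.0417,abs(np.degrees(ph-a))/7.16); pp,ph=np.array([x,y,z]),a
        print((s/.4).round(4).tolist(),round(t/np.pi,4),"rows",round(n,1))
if __name__=="__main__": plan(*eval(sys.argv[1]))
E
python3 - <<'E'
from h import *
c=lambda u,v:[(u+.5)/7-.5+130,(v+.5)/7-.5+195]
print("round body",world("top",c(155,450),.04),"knob",world("top",c(140,453),.062))
q=[c(102,133),c(190,78),c(250,165),c(165,220)]
w=world("top",q,.04);print("sq",w.mean(0),"knob",world("top",c(161,148),.062),[np.arctan2(*(w[(j+1)%4]-w[j])[::-1]) for j in range(4)])
E
python3 plan.py "[(.5785,-.3828,.2,.668),(.5785,-.3828,.05,.668)]"
```

```text
round body [[0.43774216 0.38756052]] knob [[0.43746788 0.38883377]]
sq [0.57611923 0.37861728] knob [[0.5758659  0.38036414]] [np.float64(-1.0130003366026006), np.float64(-2.530768144491655), np.float64(2.1442305035680707), np.float64(0.6349995598293771)]
t 0.1 pos [0.2251 0.5286 0.2305] head 1.168 q1,q6 [ 0.96 -0.21] open 1.0
[-1.706, -1.7496, 0.0784] 0.1591 rows 23.5
[-1.7061, -1.749, 0.4534] 0.1591 rows 3.6
```

Request:
drive_tool(plan=[[[-0.88,-0.9,0.04,0.159],[-0.88,-0.9,0.04,0.159],[-0.88,-0.9,0.04,0.159],[-0.88,-0.9,0.04,0.159],[-0.88,-0.9,0.04,0.159],[-0.88,-0.9,0.04,0.159],[-0.88,-0.9,0.04,0.159],[-0.88,-0.9,0.04,0.159],[-0.88,-0.9,0.04,0.159],[-0.88,-0.9,0.04,0.159],[-0.88,-0.9,0.04,0.159],[-0.88,-0.9,0.04,0.159]]], jaw=0)

```text
time_s: 1.1
eef_pos: [0.4068, 0.0613, 0.2154]
eef_rot: [0.0, 0.436, 0.9, 0.0]
wrist_force: [0.5, 0.4, -0.5]
opening: 0.998
grasp_force: 0.0
```

```bash
python3 plan.py "[(.5785,-.3828,.12,.668),(.5785,-.3828,.05,.668)]"
```

```text
t 1.1 pos [0.4068 0.0613 0.2154] head 0.668 q1,q6 [-0.14 -0.81] open 0.998
[-1.1374, -0.3513, 0.2385] 0.0001 rows 11.6
[-1.1373, -0.3513, 0.4135] 0.0001 rows 1.7
```

Request:
drive_tool(plan=[[[-0.9,-0.28,0.1,0],[-0.9,-0.28,0.1,0],[-0.9,-0.28,0.1,0],[-0.9,-0.28,0.1,0],[-0.9,-0.28,0.1,0],[-0.9,-0.28,0.1,0],[-0.9,-0.28,0.1,0],[-0.9,-0.28,0.1,0],[-0.9,-0.28,0.1,0],[-0.9,-0.28,0.1,0],[-0.9,-0.28,0.1,0],[-0.9,-0.28,0.1,0]]])

```text
time_s: 2.1
eef_pos: [0.5413, -0.2881, 0.1744]
eef_rot: [-0.001, 0.436, 0.9, 0.0]
wrist_force: [0.9, 0.5, -0.7]
opening: 0.997
grasp_force: 0.0
```

```bash
python3 plan.py "[(.5785,-.3828,.06,.668),(.5785,-.3828,.004,.668)]"
```

```text
t 2.1 pos [ 0.5413 -0.2881  0.1744] head 0.668 q1,q6 [-0.68 -1.35] open 0.997
[-0.2442, -0.0736, 0.2855] -0.0001 rows 3.7
[-0.2445, -0.0735, 0.4255] -0.0001 rows 1.3
```

Request:
drive_tool(plan=[[[-0.244,-0.0735,0.2,0],[-0.244,-0.0735,0.2,0],[-0.244,-0.0735,0.2,0],[-0.244,-0.0735,0.2,0],[-0.244,-0.0735,0.28,0],[-0.244,-0.0735,0.34,0],[-0.244,-0.0735,0.4,0],[-0.244,-0.0735,0.425,0],[-0.244,-0.0735,0.425,0]]])

```text
time_s: 2.85
eef_pos: [0.5779, -0.3802, 0.003]
eef_rot: [-0.003, 0.435, 0.9, 0.001]
wrist_force: [-0.5, 0.8, -1.0]
opening: 1.001
grasp_force: 0.0
```

Request:
drive_tool(plan=[[[0,0,0,0],[0,0,0,0],[0,0,0,0],[0,0,0,0],[0,0,0,0],[0,0,0,0]]], jaw=1)

```text
time_s: 3.35
eef_pos: [0.5802, -0.3841, 0.007]
eef_rot: [0.001, 0.436, 0.9, -0.0]
wrist_force: [-0.0, 0.1, 0.1]
opening: 0.213
grasp_force: 58.9
```

```bash
python3 plan.py "[(.5785,-.3828,.15,.668),(.637,-.137,.15,.033)]"; python3 -c "
from h import *
cv2.imwrite('pics/s1.png',cv2.resize(shot('side')[220:400,200:440],None,fx=3,fy=3)[:,:,::-1])"
```

```text
t 3.35 pos [ 0.5802 -0.3841  0.007 ] head 0.668 q1,q6 [-0.75 -1.42] open 0.213
[0.0044, -0.0011, -0.3574] 0.0002 rows 3.4
[0.396, 0.4945, -0.3581] 0.2023 rows 6.1
```

View pics/s1.png

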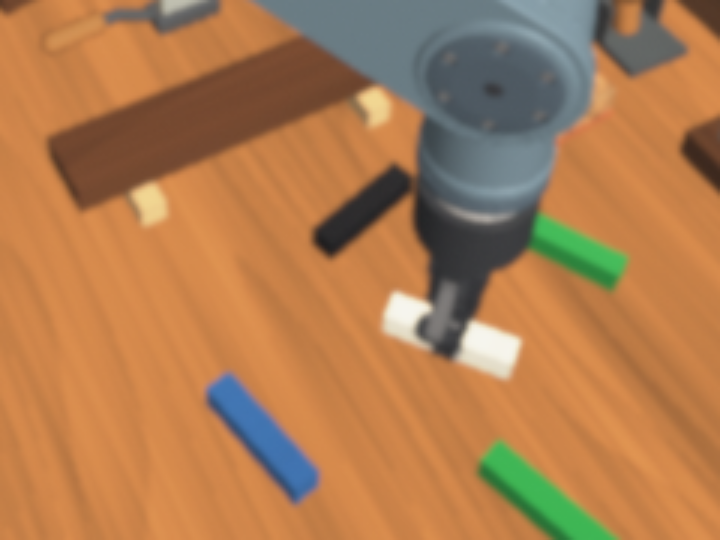

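The side view shows the fingers across the white sticker near its middle (450,335 in the crop). Lifting it and carrying it to the far bearer.

Request:
drive_tool(plan=[[[0,0,-0.06,0],[0,0,-0.14,0],[0,0,-0.24,0],[0,0,-0.3,0],[0.06,0.08,-0.3,0.03],[0.12,0.15,-0.3,0.065],[0.18,0.23,-0.3,0.1],[0.24,0.3,-0.3,0.13],[0.3,0.38,-0.3,0.16],[0.36,0.45,-0.3,0.19],[0.396,0.494,-0.3,0.202],[0.396,0.494,-0.3,0.202]]])

```text
time_s: 4.4
eef_pos: [0.6367, -0.1313, 0.1253]
eef_rot: [-0.001, 0.694, 0.72, 0.001]
wrist_force: [-0.4, -0.4, -1.0]
opening: 0.213
grasp_force: 59.0
```

Request:
drive_tool(plan=[[[0,0,0,0],[0,0,0,0],[0,0,0,0]]])

```text
time_s: 4.65
eef_pos: [0.6361, -0.1381, 0.1254]
eef_rot: [0.0, 0.695, 0.719, -0.0]
wrist_force: [0.3, -0.0, 0.3]
opening: 0.215
grasp_force: 59.0
```

```bash
python3 plan.py "[(.6374,-.137,.07,.033),(.6374,-.137,.053,.033)]"; python3 - <<'E'
from meas import *
p=shot('top');cv2.imwrite('pics/t1.png',cv2.resize(p[160:260,290:400],None,fx=5,fy=5)[:,:,::-1])
E
```

```text
t 4.65 pos [ 0.6361 -0.1381  0.1254] head 0.033 q1,q6 [-0.4  -0.43] open 0.215
[0.0027, 0.0034, 0.1385] -0.0 rows 1.3
[0.0027, 0.0034, 0.181] -0.0 rows 0.4
```

View pics/t1.png

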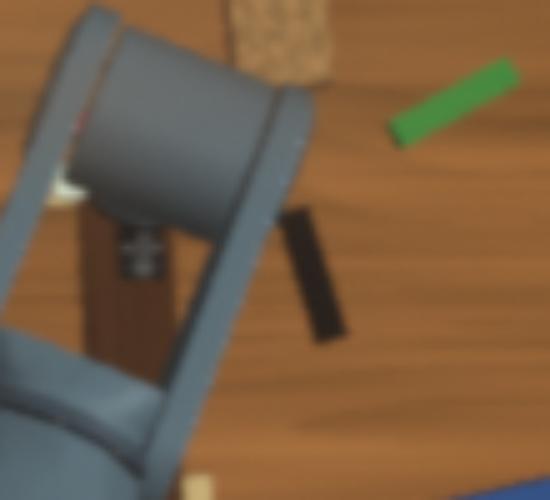

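Request:
drive_tool(plan=[[[-0.002,0.0035,0.06,0],[-0.002,0.0035,0.12,0],[-0.002,0.0035,0.15,0],[-0.002,0.0035,0.165,0],[-0.002,0.0035,0.174,0],[-0.002,0.0035,0.18,0],[-0.002,0.0035,0.183,0],[-0.002,0.0035,0.183,0],[-0.002,0.0035,0.183,0]]])

```text
time_s: 5.45
eef_pos: [0.6384, -0.1376, 0.0532]
eef_rot: [0.001, 0.695, 0.719, 0.0]
wrist_force: [0.8, -0.3, -0.5]
opening: 0.214
grasp_force: 59.0
```

Request:
drive_tool(plan=[[[0,0,0,0],[0,0,0,0],[0,0,0,0]]])

```text
time_s: 5.7
eef_pos: [0.6379, -0.1374, 0.0526]
eef_rot: [0.0, 0.695, 0.719, 0.0]
wrist_force: [-0.4, -0.9, -0.1]
opening: 0.213
grasp_force: 59.0
```

Request:
drive_tool(plan=[[[-0.002,0,0.002,0],[-0.002,0,0.003,0],[-0.002,0,0.003,0],[-0.002,0,0.003,0]]])

```text
time_s: 6.03
eef_pos: [0.638, -0.1381, 0.0518]
eef_rot: [0.0, 0.695, 0.719, 0.0]
wrist_force: [-0.9, 2.6, 5.3]
opening: 0.216
grasp_force: 59.8
```

Request:
drive_tool(plan=[[[0,0,0,0],[0,0,0,0],[0,0,0,0],[0,0,0,0],[0,0,0,0],[0,0,0,0]]], jaw=0)

```text
time_s: 6.53
eef_pos: [0.6377, -0.1382, 0.0509]
eef_rot: [-0.0, 0.695, 0.719, -0.0]
wrist_force: [-0.2, 0.5, -0.6]
opening: 0.995
grasp_force: 0.0
```

```bash
python3 plan.py "[(.6374,-.139,.15,.033),(.4295,-.3875,.15,.215),(.4295,-.3875,.05,.215),(.4295,-.3875,.005,.215)]"
```

```text
t 6.53 pos [ 0.6377 -0.1382  0.0509] head 0.034 q1,q6 [-0.39 -0.43] open 0.995
[-0.0019, -0.0008, -0.2479] 0.0003 rows 2.4
[-0.6052, -0.5412, -0.2478] -0.0577 rows 7.8
[-0.6053, -0.5412, 0.0022] -0.0577 rows 2.4
[-0.6053, -0.5412, 0.1147] -0.0577 rows 1.1
```

Request:
drive_tool(plan=[[[0,0,-0.06,0],[0,0,-0.15,0],[0,0,-0.24,0],[-0.605,-0.541,-0.24,-0.058],[-0.605,-0.541,-0.24,-0.058],[-0.605,-0.541,-0.24,-0.058],[-0.605,-0.541,-0.24,-0.058],[-0.605,-0.541,-0.24,-0.058],[-0.605,-0.541,-0.24,-0.058],[-0.605,-0.541,-0.24,-0.058],[-0.605,-0.541,-0.24,-0.058],[-0.605,-0.541,-0.24,-0.058]]])

```text
time_s: 7.53
eef_pos: [0.4259, -0.3924, 0.1474]
eef_rot: [0.0, 0.629, 0.777, -0.001]
wrist_force: [0.2, 1.0, -0.2]
opening: 0.998
grasp_force: 0.0
```

Request:
drive_tool(plan=[[[0,0,0,0],[0,0,0,0],[0,0,0,0]]])

```text
time_s: 7.78
eef_pos: [0.4303, -0.3864, 0.1469]
eef_rot: [-0.0, 0.626, 0.78, 0.0]
wrist_force: [1.0, -0.7, -0.4]
opening: 0.997
grasp_force: 0.0
```

```bash
python3 - <<'E'
from meas import *
p=shot('top');M=masks(p)
for nm,k,box,z in[("blue","blue",(370,240,420,275),.01),("white","white",(295,180,345,215),.055)]:
    for c,n,px in blobs(M[k],box):
        m,a,s=fit("top",px,z);print(nm,c.round(1),n,m.round(4),"ang",a.round(3),s.round(3))
cv2.imwrite('pics/t2.png',cv2.resize(p[160:280,290:420],None,fx=5,fy=5)[:,:,::-1])
E
python3 plan.py "[(.4295,-.3875,.05,.215),(.4295,-.3875,.005,.215)]"
```

```text
blue [387.1 261. ] 107 [ 0.427 -0.376] ang -1.325 [0.065 0.018]
white [314.4 196.3] 179 [ 0.6373 -0.1356] ang -1.534 [0.092 0.02 ]
t 7.83 pos [ 0.4305 -0.3862  0.1469] head 0.218 q1,q6 [-0.94 -1.15] open 0.998
[-0.0026, -0.0032, 0.2424] 0.0009 rows 2.3
[-0.0026, -0.0032, 0.3549] 0.0009 rows 1.1
```

View pics/t2.png

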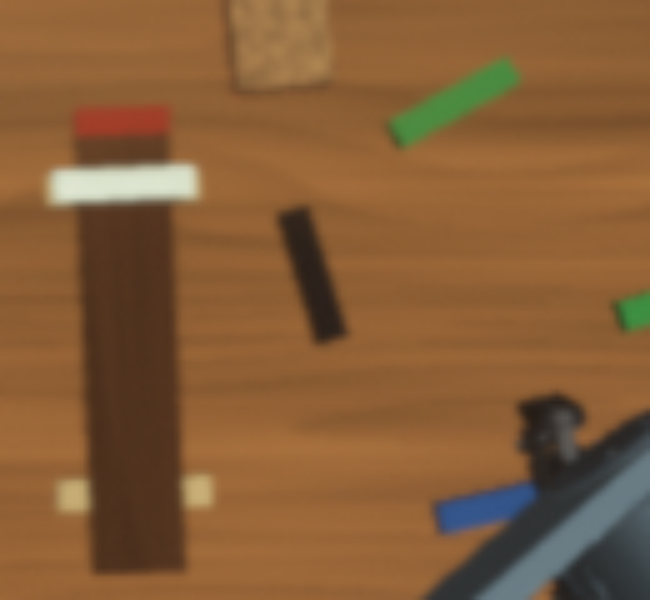

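The white sticker lies across the far bearer at (314,196), within about 2 mm of target. The gripper is over the blue one.

Request:
drive_tool(plan=[[[-0.0026,-0.0032,0.1,0],[-0.0026,-0.0032,0.18,0],[-0.0026,-0.0032,0.26,0],[-0.0026,-0.0032,0.31,0],[-0.0026,-0.0032,0.345,0],[-0.0026,-0.0032,0.355,0],[-0.0026,-0.0032,0.355,0],[-0.0026,-0.0032,0.355,0]]])

```text
time_s: 8.5
eef_pos: [0.4295, -0.3885, 0.0057]
eef_rot: [0.0, 0.626, 0.78, -0.0]
wrist_force: [0.7, -1.1, 1.4]
opening: 0.996
grasp_force: 0.0
```

Request:
drive_tool(plan=[[[0,0,0,0],[0,0,0,0],[0,0,0,0],[0,0,0,0],[0,0,0,0],[0,0,0,0]]], jaw=1)

```text
time_s: 9.0
eef_pos: [0.429, -0.3892, 0.0058]
eef_rot: [0.001, 0.627, 0.779, -0.0]
wrist_force: [1.3, 0.1, 0.3]
opening: 0.212
grasp_force: 58.6
```

```bash
python3 plan.py "[(.4295,-.3875,.13,.215),(.438,-.144,.13,.033)]"
```

```text
t 9.0 pos [ 0.429  -0.3892  0.0058] head 0.216 q1,q6 [-0.94 -1.16] open 0.212
[0.0035, 0.0024, -0.3104] 0.0003 rows 3.0
[0.5936, 0.1536, -0.311] 0.0583 rows 5.8
```

Request:
drive_tool(plan=[[[0,0,-0.06,0],[0,0,-0.14,0],[0,0,-0.22,0],[0,0,-0.3,0],[0.1,0.025,-0.3,0.01],[0.2,0.05,-0.3,0.02],[0.3,0.075,-0.3,0.03],[0.4,0.1,-0.3,0.04],[0.5,0.13,-0.3,0.05],[0.59,0.153,-0.3,0.058],[0.59,0.153,-0.3,0.058],[0.59,0.153,-0.3,0.058]]])

```text
time_s: 10.0
eef_pos: [0.4377, -0.1433, 0.1251]
eef_rot: [0.0, 0.694, 0.72, -0.0]
wrist_force: [0.2, -0.2, -0.1]
opening: 0.216
grasp_force: 58.8
```

Request:
drive_tool(plan=[[[0,0,0,0],[0,0,0,0],[0,0,0,0]]])

```text
time_s: 10.25
eef_pos: [0.4379, -0.1465, 0.1251]
eef_rot: [0.0, 0.696, 0.718, -0.0]
wrist_force: [-0.3, 0.2, 0.3]
opening: 0.216
grasp_force: 58.8
```

```bash
python3 plan.py "[(.4378,-.1455,.0505,.033)]"
```

```text
t 10.25 pos [ 0.4379 -0.1465  0.1251] head 0.032 q1,q6 [-0.58 -0.61] open 0.216
[0.0025, -0.0003, 0.1866] -0.0003 rows 1.8
```

Request:
drive_tool(plan=[[[0.0025,0,0.06,0],[0.0025,0,0.12,0],[0.0025,0,0.15,0],[0.0025,0,0.165,0],[0.0025,0,0.175,0],[0.0025,0,0.181,0],[0.0025,0,0.185,0],[0.0025,0,0.187,0],[0.0025,0,0.187,0],[0.0025,0,0.187,0]]])

```text
time_s: 11.08
eef_pos: [0.4382, -0.1443, 0.0508]
eef_rot: [0.001, 0.695, 0.719, 0.0]
wrist_force: [0.2, -0.8, -0.8]
opening: 0.215
grasp_force: 58.8
```

Request:
drive_tool(plan=[[[0,0,0,0],[0,0,0,0],[0,0,0,0],[0,0,0,0],[0,0,0,0],[0,0,0,0]]], jaw=0)

```text
time_s: 11.58
eef_pos: [0.4378, -0.144, 0.0502]
eef_rot: [0.0, 0.695, 0.719, 0.0]
wrist_force: [-0.0, 0.4, -0.1]
opening: 1.002
grasp_force: 0.0
```

```bash
python3 plan.py "[(.4378,-.1455,.17,.033),(.5488,.1394,.17,-1.302),(.5488,.1394,.08,-1.302)]"
```

```text
t 11.58 pos [ 0.4378 -0.144   0.0502] head 0.034 q1,q6 [-0.58 -0.61] open 1.002
[-0.0037, -0.0001, -0.2994] 0.0003 rows 2.9
[0.6987, 0.3014, -0.2994] 0.4252 rows 10.7
[0.6987, 0.3014, -0.0744] 0.4252 rows 2.2
```

Request:
drive_tool(plan=[[[0,0,-0.08,0],[0,0,-0.18,0],[0,0,-0.28,0],[0.7,0.3,-0.28,0.425],[0.7,0.3,-0.28,0.425],[0.7,0.3,-0.28,0.425],[0.7,0.3,-0.28,0.425],[0.7,0.3,-0.28,0.425],[0.7,0.3,-0.28,0.425],[0.7,0.3,-0.28,0.425],[0.7,0.3,-0.28,0.425],[0.7,0.3,-0.28,0.425]]])

```text
time_s: 12.58
eef_pos: [0.5492, 0.1441, 0.1623]
eef_rot: [-0.001, 0.955, 0.297, 0.001]
wrist_force: [0.0, 0.2, 0.3]
opening: 0.999
grasp_force: 0.0
```

```bash
python3 plan.py "[(.5488,.1394,.15,-1.302)]"
```

```text
t 12.58 pos [0.5492 0.1441 0.1623] head -0.967 q1,q6 [0.05 1.01] open 0.999
[-0.0075, 0.0091, 0.0308] 0.1065 rows 2.7
```

Request:
drive_tool(plan=[[[-0.007,0.009,0,0.107],[-0.007,0.009,0,0.107],[-0.007,0.009,0,0.107],[-0.007,0.009,0,0.107],[-0.007,0.009,0,0.107],[-0.007,0.009,0,0.107]]])

```text
time_s: 13.08
eef_pos: [0.5479, 0.1352, 0.1621]
eef_rot: [-0.0, 0.991, 0.136, -0.0]
wrist_force: [-0.0, -0.8, -0.5]
opening: 1.005
grasp_force: 0.0
```

```bash
python3 - <<'E'
from meas import *
p=shot('top');M=masks(p)
for nm,k,box,z in[("blue","blue",(295,240,345,275),.055),("white","white",(295,180,345,215),.055)]:
    for c,n,px in blobs(M[k],box):
        m,a,s=fit("top",px,z);print(nm,c.round(1),n,m.round(4),"ang",a.round(3),s.round(3))
E
python3 plan.py "[(.5488,.1394,.08,-1.302),(.5488,.1394,.006,-1.302)]"
```

```text
blue [317. 259.] 162 [ 0.4371 -0.1431] ang -1.516 [0.083 0.019]
white [314.2 196.2] 174 [ 0.6374 -0.1351] ang -1.528 [0.092 0.02 ]
t 13.13 pos [0.5479 0.1352 0.1622] head -1.299 q1,q6 [0.03 1.33] open 0.999
[0.0049, -0.0096, 0.2054] 0.0011 rows 2.0
[0.005, -0.0096, 0.3904] 0.0011 rows 1.8
```

Request:
drive_tool(plan=[[[0.005,-0.01,0.05,0.001],[0.005,-0.01,0.12,0.001],[0.005,-0.01,0.2,0.001],[0.005,-0.01,0.26,0.001],[0.005,-0.01,0.32,0.001],[0.005,-0.01,0.36,0.001],[0.005,-0.01,0.38,0.001],[0.005,-0.01,0.39,0.001],[0.005,-0.01,0.39,0.001],[0.005,-0.01,0.39,0.001]]])

```text
time_s: 13.97
eef_pos: [0.5497, 0.1397, 0.0072]
eef_rot: [0.0, 0.991, 0.133, 0.001]
wrist_force: [-0.3, -0.3, 0.6]
opening: 1.003
grasp_force: 0.0
```

Request:
drive_tool(plan=[[[0,0,0,0],[0,0,0,0],[0,0,0,0],[0,0,0,0],[0,0,0,0],[0,0,0,0]]], jaw=1)

```text
time_s: 14.47
eef_pos: [0.5503, 0.1395, 0.0081]
eef_rot: [0.0, 0.991, 0.133, 0.002]
wrist_force: [-0.8, -1.5, 6.3]
opening: 0.687
grasp_force: 65.5
```

```bash
python3 plan.py "[(.5488,.1394,.16,-1.302),(.5375,-.1403,.16,-1.537)]"
```

```text
t 14.47 pos [0.5503 0.1395 0.0081] head -1.303 q1,q6 [0.04 1.34] open 0.687
[-0.0027, -0.0003, -0.3798] -0.0005 rows 3.6
[-0.2147, 0.6667, -0.3797] 0.0744 rows 6.7
```

Request:
drive_tool(plan=[[[0,0,-0.02,0],[0,0,-0.07,0],[0,0,-0.13,0],[0,0,-0.19,0],[0,0,-0.25,0],[0,0,-0.3,0],[-0.02,0.05,-0.34,0],[-0.035,0.1,-0.35,0.01],[-0.05,0.16,-0.35,0.02],[-0.07,0.22,-0.35,0.03],[-0.09,0.28,-0.35,0.04],[-0.11,0.34,-0.35,0.05]]])

```text
time_s: 15.47
eef_pos: [0.5416, -0.0039, 0.1465]
eef_rot: [-0.0, 0.999, 0.054, -0.0]
wrist_force: [0.7, 1.1, -3.4]
opening: 0.685
grasp_force: 65.8
```

```bash
python3 plan.py "[(.5375,-.1403,.15,-1.537)]"
```

```text
t 15.47 pos [ 0.5416 -0.0039  0.1465] head -1.462 q1,q6 [-0.23  1.24] open 0.685
[-0.0471, 0.3379, -0.0088] 0.0239 rows 3.3
```

Request:
drive_tool(plan=[[[-0.01,0.06,0,0.005],[-0.02,0.12,0,0.01],[-0.025,0.18,0,0.015],[-0.035,0.24,0,0.02],[-0.042,0.29,0,0.024],[-0.046,0.325,0,0.024],[-0.046,0.335,0,0.024],[-0.046,0.335,0,0.024],[-0.046,0.335,0,0.024],[-0.046,0.335,0,0.024]]])

```text
time_s: 16.3
eef_pos: [0.5386, -0.137, 0.1461]
eef_rot: [-0.0, 1.0, 0.018, -0.0]
wrist_force: [-0.5, -0.4, -3.0]
opening: 0.686
grasp_force: 65.8
```

```bash
python3 - <<'E'
from meas import *
p=shot('top');M=masks(p)
for k in("wal","red"):
  for c,n,px in blobs(M[k],(290,150,345,300)):
    m,a,s=fit("top",px,.15);print(k,c.round(1),n,m.round(4),"ang",a.round(3),s.round(3))
cv2.imwrite('pics/t3.png',cv2.resize(p[160:290,260:380],None,fx=4.5,fy=4.5)[:,:,::-1])
E
python3 plan.py "[(.5375,-.1403,.15,-1.537),(.5375,-.1403,.075,-1.537)]"
```

```text
wal [314.1 191.4] 496 [ 0.6456 -0.1295] ang -0.356 [0.105 0.068]
wal [315.6 256.4] 613 [ 0.4495 -0.1334] ang 0.041 [0.103 0.059]
red [314.2 180.6] 107 [ 0.6785 -0.13  ] ang -1.526 [0.057 0.017]
t 16.35 pos [ 0.5386 -0.137   0.1461] head -1.535 q1,q6 [-0.46  1.07] open 0.683
[-0.0032, 0.0082, -0.0098] 0.0007 rows 0.1
[-0.0031, 0.0083, 0.1777] 0.0007 rows 1.8
```

View pics/t3.png

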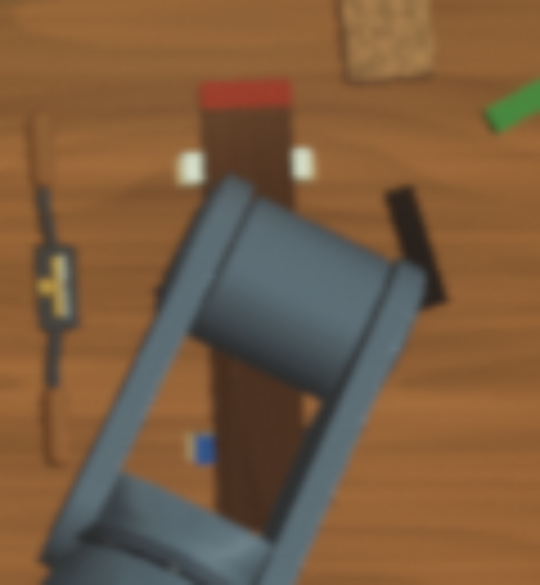

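Request:
drive_tool(plan=[[[0,0.0085,0.04,0],[0,0.0085,0.08,0],[0,0.0085,0.115,0],[0,0.0085,0.14,0],[0,0.0085,0.155,0],[0,0.0085,0.165,0],[0,0.0085,0.172,0],[0,0.0085,0.177,0],[0,0.0085,0.18,0],[0,0.0085,0.182,0],[0,0.0085,0.182,0],[0,0.0085,0.182,0]]])

```text
time_s: 17.35
eef_pos: [0.539, -0.1419, 0.0738]
eef_rot: [0.0, 1.0, 0.017, 0.0]
wrist_force: [0.1, -0.3, -3.4]
opening: 0.683
grasp_force: 65.8
```

```bash
python3 plan.py "[(.539,-.1403,.0735,-1.537)]"
```

```text
t 17.35 pos [ 0.539  -0.1419  0.0738] head -1.536 q1,q6 [-0.47  1.07] open 0.683
[0.0, -0.0039, 0.0007] 0.0002 rows 0.0
```

Still hanging. Lowering in small steps until it touches.

Request:
drive_tool(plan=[[[0,-0.003,0.0015,0],[0,-0.003,0.003,0],[0,-0.003,0.004,0],[0,-0.003,0.004,0],[0,-0.003,0.004,0]]])

```text
time_s: 17.77
eef_pos: [0.5391, -0.1407, 0.0731]
eef_rot: [0.0, 1.0, 0.017, 0.0]
wrist_force: [-5.2, 1.9, 6.0]
opening: 0.683
grasp_force: 66.9
```

Contact (the weight has been taken up). Releasing.

Request:
drive_tool(plan=[[[0,0,0,0],[0,0,0,0],[0,0,0,0],[0,0,0,0],[0,0,0,0],[0,0,0,0]]], jaw=0)

```text
time_s: 18.27
eef_pos: [0.5388, -0.1405, 0.0718]
eef_rot: [0.0, 1.0, 0.017, 0.0]
wrist_force: [0.6, 0.2, 0.2]
opening: 0.999
grasp_force: 0.0
```

```bash
python3 plan.py "[(.539,-.1403,.2,-1.537),(.4376,.388,.2,-1.3)]"
```

```text
t 18.27 pos [ 0.5388 -0.1405  0.0718] head -1.536 q1,q6 [-0.47  1.07] open 0.999
[0.0005, -0.0005, -0.3206] 0.0003 rows 3.1
[-0.2072, -1.3293, -0.3206] -0.0752 rows 12.9
```

Request:
drive_tool(plan=[[[0,0,-0.05,0],[0,0,-0.12,0],[0,0,-0.22,0],[0,0,-0.3,0],[-0.13,-0.83,-0.3,0],[-0.13,-0.83,-0.3,0],[-0.13,-0.83,-0.3,0],[-0.13,-0.83,-0.3,0],[-0.13,-0.83,-0.3,0],[-0.13,-0.83,-0.3,0],[-0.13,-0.83,-0.3,0],[-0.13,-0.83,-0.3,0]]])

```text
time_s: 19.27
eef_pos: [0.4751, 0.1887, 0.192]
eef_rot: [-0.0, 1.0, 0.017, 0.0]
wrist_force: [0.7, 0.3, -0.3]
opening: 0.998
grasp_force: 0.0
```

```bash
python3 plan.py "[(.4376,.388,.18,-1.536)]"
```

```text
t 19.27 pos [0.4751 0.1887 0.192 ] head -1.536 q1,q6 [0.15 1.68] open 0.998
[-0.0766, -0.5012, 0.03] -0.0001 rows 4.9
```

Request:
drive_tool(plan=[[[-0.0766,-0.501,0.03,0],[-0.0766,-0.501,0.03,0],[-0.0766,-0.501,0.03,0],[-0.0766,-0.501,0.03,0],[-0.0766,-0.501,0.03,0],[-0.0766,-0.501,0.03,0],[-0.0766,-0.501,0.03,0],[-0.0766,-0.501,0.03,0],[-0.0766,-0.501,0.03,0]]])

```text
time_s: 20.02
eef_pos: [0.4386, 0.385, 0.1797]
eef_rot: [0.0, 1.0, 0.017, -0.0]
wrist_force: [0.6, -0.3, -0.5]
opening: 0.998
grasp_force: 0.0
```

```bash
python3 - <<'E'
from meas import *
p=shot('top');M=masks(p)
for k,b,z in(("wal",(295,165,345,285),.0775),("red",(295,165,345,200),.0775),("blue",(290,240,345,275),.055),("white",(290,180,345,215),.055),("bearer",(290,180,345,275),.02)):
  for c,n,px in blobs(M[k],b,8):
    m,a,s=fit("top",px,z);print(k,c.round(1),n,m.round(4),"ang",a.round(3),s.round(3))
cv2.imwrite('pics/t4.png',cv2.resize(p[165:285,130:345],None,fx=3.7,fy=3.7)[:,:,::-1])
E
python3 plan.py "[(.4376,.388,.09,-1.536),(.4376,.388,.009,-1.536)]"
```

```text
wal [315.6 227.7] 1845 [ 0.5368 -0.138 ] ang 0.034 [0.299 0.061]
red [314.2 182.8] 93 [ 0.6785 -0.134 ] ang -1.519 [0.059 0.016]
blue [305.4 259.6] 19 [ 0.4353 -0.1062] ang 0.094 [0.017 0.011]
blue [328.6 258.4] 19 [ 0.4387 -0.1801] ang 0.092 [0.017 0.011]
white [326.4 195.9] 25 [ 0.6385 -0.1744] ang 0.068 [0.021 0.012]
white [302.2 196.7] 29 [ 0.636  -0.0968] ang 0.098 [0.021 0.014]
bearer [299.7 197.4] 9 [ 0.636  -0.0895] ang 0.183 [0.025 0.007]
t 20.07 pos [0.4388 0.3849 0.1799] head -1.538 q1,q6 [0.52 2.05] open 1.0
[-0.0028, -0.0079, 0.2247] -0.0006 rows 2.2
[-0.0028, -0.008, 0.4272] -0.0006 rows 1.9
```

View pics/t4.png

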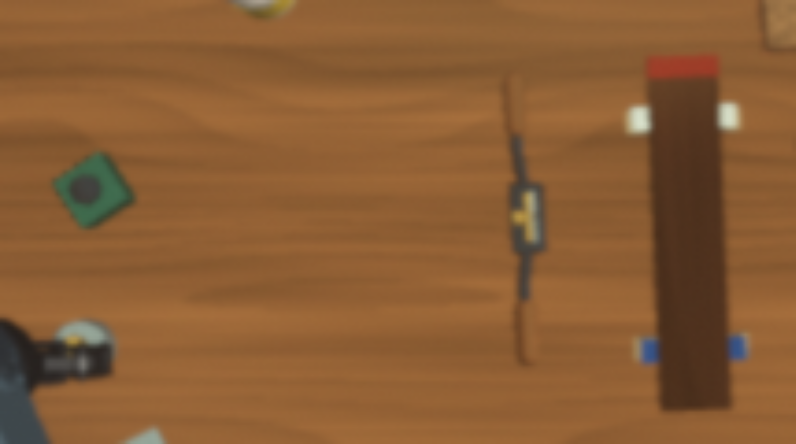

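The blank is flush over the foot: (0.537, -0.138), angle 0.034, red end far, and both stickers stick out evenly. Now the round weight.

Request:
drive_tool(plan=[[[-0.003,-0.008,0.05,0],[-0.003,-0.008,0.12,0],[-0.003,-0.008,0.2,0],[-0.003,-0.008,0.27,0],[-0.003,-0.008,0.34,0],[-0.003,-0.008,0.39,0],[-0.003,-0.008,0.415,0],[-0.003,-0.008,0.425,0],[-0.003,-0.008,0.425,0],[-0.003,-0.008,0.425,0]]])

```text
time_s: 20.9
eef_pos: [0.4381, 0.3894, 0.0111]
eef_rot: [-0.0, 1.0, 0.017, 0.001]
wrist_force: [-0.2, -0.3, 0.4]
opening: 1.0
grasp_force: 0.0
```

Request:
drive_tool(plan=[[[0,0,0,0],[0,0,0,0],[0,0,0,0],[0,0,0,0],[0,0,0,0],[0,0,0,0]]], jaw=1)

```text
time_s: 21.4
eef_pos: [0.4378, 0.3894, 0.0114]
eef_rot: [-0.0, 1.0, 0.017, 0.001]
wrist_force: [-0.7, -3.0, 7.5]
opening: 0.561
grasp_force: 61.3
```

```bash
python3 plan.py "[(.4376,.388,.2,-1.536),(.437,-.1425,.2,-1.536)]"
```

```text
t 21.4 pos [0.4378 0.3894 0.0114] head -1.536 q1,q6 [0.52 2.06] open 0.561
[0.0002, 0.0034, -0.4714] 0.0 rows 4.5
[-0.0475, 1.3288, -0.4719] 0.0 rows 12.7
```

Request:
drive_tool(plan=[[[0,0,-0.02,0],[0,0,-0.07,0],[0,0,-0.14,0],[0,0,-0.21,0],[0,0,-0.28,0],[0,0.03,-0.34,0],[0,0.09,-0.38,0],[-0.005,0.16,-0.4,0],[-0.008,0.23,-0.4,0],[-0.01,0.3,-0.4,0],[-0.013,0.37,-0.4,0],[-0.016,0.44,-0.4,0]]])

```text
time_s: 22.4
eef_pos: [0.4354, 0.2118, 0.1694]
eef_rot: [0.0, 1.0, 0.018, -0.001]
wrist_force: [0.8, -0.3, -6.1]
opening: 0.566
grasp_force: 63.8
```

```bash
python3 plan.py "[(.437,-.1425,.17,-1.536)]"
```

```text
t 22.4 pos [0.4354 0.2118 0.1694] head -1.536 q1,q6 [0.21 1.74] open 0.566
[-0.0272, 0.8855, -0.0013] 0.0001 rows 8.5
```

Request:
drive_tool(plan=[[[-0.002,0.08,0,0],[-0.005,0.16,0,0],[-0.008,0.24,0,0],[-0.01,0.32,0,0],[-0.012,0.4,0,0],[-0.015,0.48,0,0],[-0.018,0.56,0,0],[-0.02,0.64,0,0],[-0.022,0.72,0,0],[-0.024,0.79,0,0],[-0.026,0.84,0,0],[-0.027,0.87,0,0]]])

```text
time_s: 23.4
eef_pos: [0.4372, -0.1369, 0.1696]
eef_rot: [0.0, 1.0, 0.016, -0.0]
wrist_force: [0.8, -0.6, -6.0]
opening: 0.561
grasp_force: 63.9
```

Request:
drive_tool(plan=[[[0,0,0,0],[0,0,0,0],[0,0,0,0]]])

```text
time_s: 23.65
eef_pos: [0.4375, -0.1338, 0.1694]
eef_rot: [-0.001, 1.0, 0.018, -0.0]
wrist_force: [-0.4, 1.4, -5.8]
opening: 0.561
grasp_force: 63.9
```

```bash
python3 plan.py "[(.437,-.1425,.12,-1.536),(.437,-.1425,.1025,-1.536)]"
```

```text
t 23.65 pos [ 0.4375 -0.1338  0.1694] head -1.536 q1,q6 [-0.56  0.98] open 0.561
[-0.0019, 0.0218, 0.1236] 0.0001 rows 1.2
[-0.0018, 0.0219, 0.1673] 0.0001 rows 0.4
```

Request:
drive_tool(plan=[[[-0.001,0.01,0.02,0],[-0.002,0.022,0.05,0],[-0.002,0.022,0.08,0],[-0.002,0.022,0.11,0],[-0.002,0.022,0.13,0],[-0.002,0.022,0.145,0],[-0.002,0.022,0.155,0],[-0.002,0.022,0.161,0],[-0.002,0.022,0.164,0],[-0.002,0.022,0.166,0],[-0.002,0.022,0.166,0],[-0.002,0.022,0.166,0]]])

```text
time_s: 24.65
eef_pos: [0.4377, -0.1441, 0.1038]
eef_rot: [0.0, 1.0, 0.017, 0.0]
wrist_force: [1.0, -0.0, -6.3]
opening: 0.565
grasp_force: 63.9
```

Request:
drive_tool(plan=[[[0,0,0.0015,0],[0,0,0.0025,0],[0,0,0.0035,0],[0,0,0.0035,0]]])

```text
time_s: 24.98
eef_pos: [0.4374, -0.1439, 0.102]
eef_rot: [-0.0, 1.0, 0.017, -0.0]
wrist_force: [-0.5, 0.4, -5.7]
opening: 0.56
grasp_force: 63.9
```

Request:
drive_tool(plan=[[[0,0,0.001,0],[0,0,0.002,0],[0,0,0.0025,0],[0,0,0.0025,0]]])

```text
time_s: 25.32
eef_pos: [0.4375, -0.1439, 0.1014]
eef_rot: [0.0, 1.0, 0.017, -0.0]
wrist_force: [-3.8, 1.6, 2.3]
opening: 0.565
grasp_force: 64.6
```

Standing on the blank. Release.

Request:
drive_tool(plan=[[[0,0,0,0],[0,0,0,0],[0,0,0,0],[0,0,0,0],[0,0,0,0],[0,0,0,0]]], jaw=0)

```text
time_s: 25.82
eef_pos: [0.4376, -0.144, 0.1011]
eef_rot: [0.0, 1.0, 0.017, 0.0]
wrist_force: [1.0, 0.7, -0.6]
opening: 1.003
grasp_force: 0.0
```

Request:
drive_tool(plan=[[[0,0,-0.04,0],[0,0,-0.1,0],[0,0,-0.18,0],[0,0,-0.25,0],[0,-0.1,-0.25,0],[0.1,-0.8,-0.25,0],[0.1,-0.8,-0.25,0],[0.1,-0.8,-0.25,0],[0.1,-0.8,-0.25,0],[0.1,-0.8,-0.25,0],[0.1,-0.8,-0.25,0],[0.1,-0.8,-0.25,0]]])

```text
time_s: 26.82
eef_pos: [0.4661, 0.1803, 0.2012]
eef_rot: [-0.0, 1.0, 0.018, 0.0]
wrist_force: [0.8, 0.1, 0.5]
opening: 1.0
grasp_force: 0.0
```

```bash
python3 plan.py "[(.576,.379,.18,-.977)]"
```

```text
t 26.82 pos [0.4661 0.1803 0.2012] head -1.535 q1,q6 [0.13 1.67] open 1.0
[0.2923, -0.4867, 0.0535] -0.1776 rows 5.5
```

Request:
drive_tool(plan=[[[0.292,-0.487,0.05,-0.178],[0.292,-0.487,0.05,-0.178],[0.292,-0.487,0.05,-0.178],[0.292,-0.487,0.05,-0.178],[0.292,-0.487,0.05,-0.178],[0.292,-0.487,0.05,-0.178],[0.292,-0.487,0.05,-0.178],[0.292,-0.487,0.05,-0.178],[0.292,-0.487,0.05,-0.178],[0.292,-0.487,0.05,-0.178]]])

```text
time_s: 27.65
eef_pos: [0.576, 0.375, 0.1811]
eef_rot: [0.0, 0.956, 0.292, -0.0]
wrist_force: [-0.7, -0.9, -0.4]
opening: 0.997
grasp_force: 0.0
```

```bash
python3 - <<'E'
from meas import *
p=shot('side')
cv2.imwrite('pics/s4.png',cv2.resize(p[100:310,150:390],None,fx=2.8,fy=2.8)[:,:,::-1])
p=shot('top');H,S,V=cv2.split(cv2.cvtColor(p,cv2.COLOR_RGB2HSV))
for c,n,px in blobs((S<80)&(V>120)&(H>25),(295,235,345,285),8): print("round",c,n,*fit("top",px,.13))
E
python3 plan.py "[(.576,.379,.09,-.977),(.576,.379,.011,-.977)]"
```

```text
round [318.06870229 259.76335878] 131 [ 0.43844588 -0.14192683] 0.8744580349124743 [0.04724409 0.04675692]
t 27.75 pos [0.5763 0.375  0.1815] head -0.978 q1,q6 [0.4  1.38] open 1.003
[0.0049, -0.0086, 0.2289] -0.0004 rows 2.2
[0.0049, -0.0087, 0.4264] -0.0004 rows 1.9
```

View pics/s4.png

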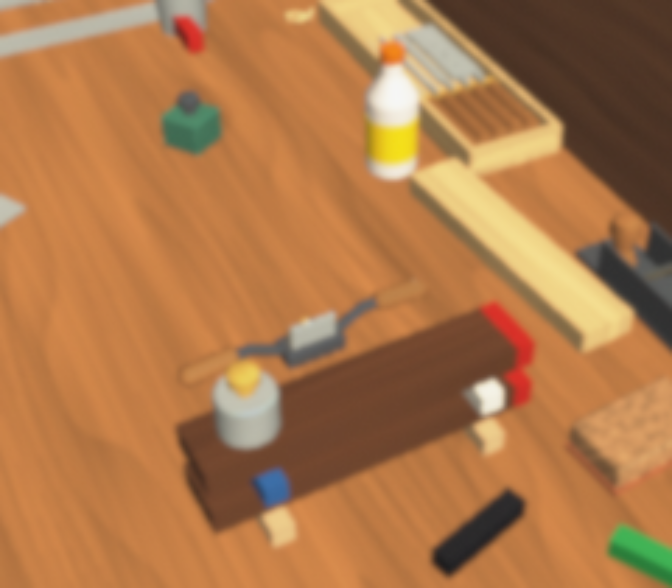

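The round weight stands upright over the blue sticker, about 2 mm off, with the stack intact in the side view (round weight 245,410 in the crop). Now the square weight.

Request:
drive_tool(plan=[[[0.005,-0.0087,0.05,0],[0.005,-0.0087,0.12,0],[0.005,-0.0087,0.2,0],[0.005,-0.0087,0.27,0],[0.005,-0.0087,0.34,0],[0.005,-0.0087,0.39,0],[0.005,-0.0087,0.415,0],[0.005,-0.0087,0.425,0],[0.005,-0.0087,0.425,0],[0.005,-0.0087,0.425,0]]])

```text
time_s: 28.58
eef_pos: [0.5771, 0.3803, 0.0127]
eef_rot: [-0.0, 0.956, 0.292, 0.001]
wrist_force: [0.5, 0.3, -0.1]
opening: 0.996
grasp_force: 0.0
```

Request:
drive_tool(plan=[[[0,0,0,0],[0,0,0,0],[0,0,0,0],[0,0,0,0],[0,0,0,0],[0,0,0,0]]], jaw=1)

```text
time_s: 29.08
eef_pos: [0.5772, 0.3803, 0.0127]
eef_rot: [0.0, 0.956, 0.293, 0.001]
wrist_force: [0.0, -1.8, 6.7]
opening: 0.576
grasp_force: 65.8
```

```bash
python3 plan.py "[(.576,.379,.17,-.977),(.637,-.136,.17,-.977)]"
```

```text
t 29.08 pos [0.5772 0.3803 0.0127] head -0.977 q1,q6 [0.41 1.39] open 0.576
[-0.0034, 0.0013, -0.3933] 0.0 rows 3.8
[-0.5974, 1.1537, -0.3938] 0.0 rows 12.4
```

Request:
drive_tool(plan=[[[0,0,-0.02,0],[0,0,-0.07,0],[0,0,-0.14,0],[0,0,-0.21,0],[0,0,-0.28,0],[-0.015,0.03,-0.34,0],[-0.04,0.08,-0.38,0],[-0.075,0.145,-0.39,0],[-0.11,0.21,-0.39,0],[-0.145,0.28,-0.39,0],[-0.18,0.35,-0.39,0],[-0.215,0.415,-0.39,0]]])

```text
time_s: 30.08
eef_pos: [0.5959, 0.1927, 0.1653]
eef_rot: [-0.0, 0.956, 0.293, -0.002]
wrist_force: [0.6, 0.3, -7.4]
opening: 0.573
grasp_force: 64.7
```

```bash
python3 plan.py "[(.638,-.135,.17,-.977)]"
```

```text
t 30.08 pos [0.5959 0.1927 0.1653] head -0.977 q1,q6 [0.12 1.1 ] open 0.573
[-0.3714, 0.7377, -0.0117] 0.0001 rows 7.9
```

Request:
drive_tool(plan=[[[-0.03,0.06,0,0],[-0.065,0.13,0,0],[-0.1,0.2,0,0],[-0.135,0.27,0,0],[-0.17,0.34,0,0],[-0.205,0.41,0,0],[-0.24,0.48,0,0],[-0.275,0.55,0,0],[-0.31,0.62,0,0],[-0.34,0.675,0,0],[-0.36,0.715,0,0],[-0.37,0.735,0,0]]])

```text
time_s: 31.08
eef_pos: [0.6385, -0.1343, 0.1656]
eef_rot: [-0.001, 0.957, 0.292, -0.001]
wrist_force: [-0.2, 0.8, -8.1]
opening: 0.574
grasp_force: 64.7
```

Request:
drive_tool(plan=[[[0,0,0,0],[0,0,0,0],[0,0,0,0]]])

```text
time_s: 31.33
eef_pos: [0.639, -0.1303, 0.1665]
eef_rot: [-0.001, 0.956, 0.293, -0.0]
wrist_force: [0.1, 0.0, -8.9]
opening: 0.578
grasp_force: 64.7
```

```bash
python3 plan.py "[(.638,-.135,.1045,-.977)]"
```

```text
t 31.33 pos [ 0.639  -0.1303  0.1665] head -0.976 q1,q6 [-0.38  0.59] open 0.578
[-0.0086, 0.0085, 0.1549] 0.0004 rows 1.5
```

Request:
drive_tool(plan=[[[-0.004,0.004,0.02,0],[-0.008,0.008,0.05,0],[-0.008,0.0085,0.08,0],[-0.008,0.0085,0.105,0],[-0.008,0.0085,0.125,0],[-0.008,0.0085,0.137,0],[-0.008,0.0085,0.145,0],[-0.008,0.0085,0.15,0],[-0.008,0.0085,0.153,0],[-0.008,0.0085,0.155,0],[-0.008,0.0085,0.155,0],[-0.008,0.0085,0.155,0]]])

```text
time_s: 32.33
eef_pos: [0.639, -0.1369, 0.1055]
eef_rot: [0.0, 0.956, 0.293, 0.0]
wrist_force: [-0.1, -0.4, -8.5]
opening: 0.574
grasp_force: 64.7
```

Request:
drive_tool(plan=[[[0,0,0.001,0],[0,0,0.002,0],[0,0,0.003,0],[0,0,0.003,0]]])

```text
time_s: 32.67
eef_pos: [0.6387, -0.1367, 0.1038]
eef_rot: [-0.0, 0.956, 0.293, -0.0]
wrist_force: [-0.1, -0.3, -9.0]
opening: 0.575
grasp_force: 64.7
```

Request:
drive_tool(plan=[[[0,0,0.001,0],[0,0,0.002,0],[0,0,0.003,0],[0,0,0.003,0],[0,0,0.003,0]]])

```text
time_s: 33.08
eef_pos: [0.6387, -0.1368, 0.1027]
eef_rot: [0.0, 0.956, 0.293, 0.0]
wrist_force: [-0.4, -0.1, -6.8]
opening: 0.574
grasp_force: 65.0
```

Request:
drive_tool(plan=[[[0,0,0.001,0],[0,0,0.002,0],[0,0,0.002,0],[0,0,0.002,0]]])

```text
time_s: 33.42
eef_pos: [0.6387, -0.1368, 0.1027]
eef_rot: [0.0, 0.956, 0.293, 0.0]
wrist_force: [-4.8, 1.5, 1.6]
opening: 0.569
grasp_force: 65.8
```

Request:
drive_tool(plan=[[[0,0,0,0],[0,0,0,0],[0,0,0,0],[0,0,0,0],[0,0,0,0],[0,0,0,0]]], jaw=0)

```text
time_s: 33.92
eef_pos: [0.639, -0.1369, 0.102]
eef_rot: [0.0, 0.956, 0.293, 0.0]
wrist_force: [-0.2, 0.2, -0.0]
opening: 1.001
grasp_force: 0.0
```

Request:
drive_tool(plan=[[[0,0,-0.04,0],[0,0,-0.1,0],[0,0,-0.18,0],[0,0,-0.27,0],[0.3,-0.55,-0.27,0],[0.3,-0.55,-0.27,0],[0.3,-0.55,-0.27,0],[0.3,-0.55,-0.27,0],[0.3,-0.55,-0.27,0],[0.3,-0.55,-0.27,0],[0.3,-0.55,-0.27,0],[0.3,-0.55,-0.27,0]]])

```text
time_s: 34.92
eef_pos: [0.6146, 0.1153, 0.2099]
eef_rot: [0.0, 0.956, 0.295, 0.0]
wrist_force: [-0.5, -0.6, 0.0]
opening: 1.001
grasp_force: 0.0
```

```bash
python3 - <<'E'
from meas import *
p=shot('side')
cv2.imwrite('pics/s5.png',cv2.resize(p[170:310,190:390],None,fx=3.5,fy=3.5)[:,:,::-1])
p=shot('top');M=masks(p);H,S,V=cv2.split(cv2.cvtColor(p,cv2.COLOR_RGB2HSV))
for nm,m,b,z in(("round",(S<80)&(V>120)&(H>25),(295,235,345,285),.13),("sq",(H>45)&(H<95)&(S>50),(295,170,345,225),.12),("red",M["red"],(295,165,345,200),.0775),("blue",M["blue"],(290,240,345,275),.055),("white",M["white"],(290,180,345,215),.055)):
  for c,n,px in blobs(m,b,8):
    m,a,s=fit("top",px,z);print(nm,c.round(1),n,m.round(4),a.round(3),s.round(3))
print(ctrl.get_obs()["dq"].round(3))
E
```

```text
round [318.1 259.8] 130 [ 0.4384 -0.1421] -0.363 [0.047 0.047]
sq [315.2 195.7] 158 [ 0.6347 -0.1347] -1.338 [0.052 0.049]
red [313.9 182.6] 84 [ 0.679  -0.1332] -1.511 [0.061 0.015]
blue [305.4 259.6] 19 [ 0.4353 -0.1062] 0.094 [0.017 0.011]
blue [328.7 258.4] 18 [ 0.4388 -0.1804] 0.119 [0.017 0.011]
white [326.8 195.7] 19 [ 0.639  -0.1757] 0.127 [0.02 0.01]
white [302.2 196.8] 28 [ 0.6357 -0.0966] 0.206 [0.02  0.014]
[-0.029  0.002 -0.002  0.001  0.001  0.003]
```

View pics/s5.png

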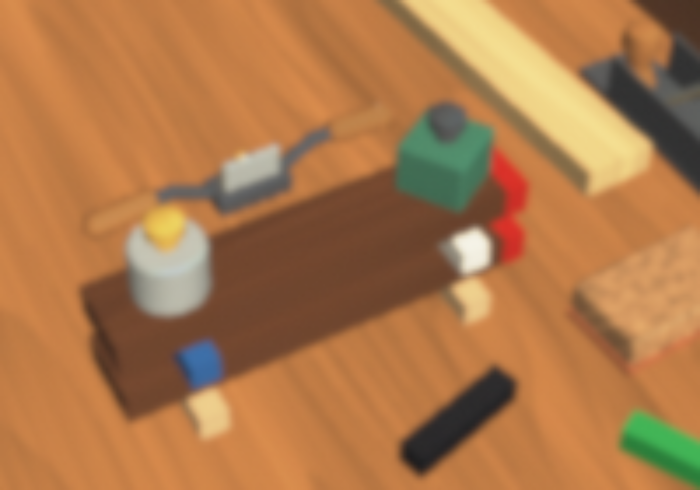

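The finished stack stands correctly in both views, with each weight within about 3 mm of its sticker. Let the arm settle, then hand in.

Request:
drive_tool(plan=[[[0,0,0,0],[0,0,0,0],[0,0,0,0],[0,0,0,0],[0,0,0,0],[0,0,0,0]]])

```text
time_s: 35.52
eef_pos: [0.6152, 0.1123, 0.2098]
eef_rot: [0.0, 0.956, 0.292, -0.0]
wrist_force: [0.3, -1.0, 0.0]
opening: 0.999
grasp_force: 0.0
```

```bash
python3 -c "
from bench import ctrl
print(ctrl.hand_in())"
```

```text
the job is handed in; nothing more can be done
None
```

The stack is built and handed in at about 35 s: in the last pictures the stickers, the blank (red over red) and both upright weights measured within about 3 mm of target, and nothing was dropped; the hand-in returned no verdict.

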